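# Pair up two glaze test tiles and show the third to the inspection camera

## Task

Stack the brown test tile squarely on the green one, long sides together (either way round), and let go of it. Then pick up the blue tile and finish while holding it still in the air in front of the small upward-leaning inspection camera, so that its bare underside squarely faces the lens, centred on the line of sight with its centre 150 mm from the lens and its long sides level, across the camera. Do not touch the camera, and leave the two jars and the paper label roll where they stand.

Things in the scene. Friction and masses are not known exactly. Their poses are not given: they have to be found in the camera images.
- tile_blue_center (a point): Glaze test tile, a flat slab 72 x 48 x 8 mm, bare pale clay with one half of its top glazed blue, lying glaze up on the work surface; 35 g (may vary by a third). The point is its centre, 4 mm above its underside; x along the 72 mm side, y along the 48 mm side, z out of the glazed face. Pinch it across the 48 mm. This one is shown to the camera.
- tile_brown_center (a point): Glaze test tile, a flat slab 72 x 48 x 8 mm, bare pale clay with one half of its top glazed brown, lying glaze up on the work surface; 35 g (may vary by a third). The point is its centre, 4 mm above its underside; x along the 72 mm side, y along the 48 mm side, z out of the glazed face. Pinch it across the 48 mm. It goes on top of the green one.
- tile_green_center (a point): Glaze test tile, a flat slab 72 x 48 x 8 mm, bare pale clay with one half of its top glazed green, lying glaze up on the work surface; 35 g (may vary by a third). The point is its centre, 4 mm above its underside; x along the 72 mm side, y along the 48 mm side, z out of the glazed face. Pinch it across the 48 mm. It carries the brown one.
- tile_blue: The blue tile; origin at the centre of its underside, axes as its centre point.
- tile_brown: The brown tile; origin at the centre of its underside, axes as its centre point.
- camera: Inspection camera, fixed to the work surface: dark steel foot 90 x 80 x 10 mm, two aluminium cheeks, grey housing 42 x 44 x 40 mm with a black lens in a white ring light 48 mm across; about 91 mm high in all. Origin on the work surface under the camera, z up; it leans towards its own -x (roughly towards the robot), y is level across it.
- camera_lens (a point): Centre of the camera's lens face (middle of the white ring light), 79 mm above the work surface, 6 mm towards -x from the camera's origin. z is the line of sight, leaving the lens, 30 degrees (0.524 rad) off vertical, leaning towards the camera's -x; y is level across the camera.
- camera_view (a point): The point in the air on the camera's line of sight 150 mm from the lens (209 mm above the work surface, 81 mm towards -x from the camera's origin), where the blue tile's centre belongs. Axes as the lens: z away from the lens (the tile's glazed face looks this way, its underside looks back down at the lens), y level across the camera (the tile's long sides lie along it, either way round).
- jar_cobalt: Bystander: glaze jar with blue glass and black lid, 61 mm across, 75 mm high; origin at the centre of its underside.
- jar_iron: Bystander: glaze jar with dark brown body and red lid, 53 mm across, 70 mm high; origin at the centre of its underside.
- label_roll: Bystander: roll of off-white paper labels lying flat, 60 mm across, 26 mm high; origin at the centre of its underside.
Mind the look-alikes: they are no part of the job. Of the things like the tile_brown, leave any that is turquoise; of the rest the larger one is meant.

How it is judged:
On the way:
1. the brown tile lies squarely on the green one, let go (horizontal distance between tile_brown_center and tile_green_center below 0.008 m and z of tile_brown_center in the frame of tile_green_center between 0.006 and 0.01 m and angle between the x axis of tile_brown_center and the x axis of tile_green_center, either way round below 0.15 rad and height (world z) of tile_green_center below 0.008 m and angle between tile_brown_center's own z axis and vertical below 0.1 rad and contact force between tile_brown and the fingers below 0.05 N and linear speed of tile_brown below 0.02 m/s), for 0.3 s.
At the end, for the whole second after the job is handed in: Brown tile free and at rest on green, which lies on the surface: centres within 8 mm, long sides within 0.15 rad. Blue tile held still by the gripper alone: centre within 20 mm of the view point, underside facing the lens within 0.17 rad, long sides level across the camera within 0.17 rad (all of step 1 and distance between tile_blue_center and camera_view below 0.02 m and angle between the z axis of tile_blue_center and the z axis of camera_view, either way round below 0.17 rad and angle between the x axis of tile_blue_center and the y axis of camera_view, either way round below 0.17 rad and angle between tile_blue_center's own z axis and vertical below 1.2 rad and height (world z) of tile_blue_center above 0.15 m and contact force between tile_blue and the fingers above 1 N and contact force between tile_blue and camera below 0.05 N and linear speed of tile_blue below 0.02 m/s); the arm keeps its last pose, push and grip.
It fails at once if the camera is touched (more than 1 N) (contact force between camera and anything else above 1 N).
It fails at once if the jar with the black lid is moved by more than 15 mm (distance of jar_cobalt from where it was at the start of the episode above 0.015 m).
It fails at once if the jar with the red lid is moved by more than 15 mm (distance of jar_iron from where it was at the start of the episode above 0.015 m).
It fails at once if the label roll is moved by more than 15 mm (distance of label_roll from where it was at the start of the episode above 0.015 m).
It also fails if it takes over 59 s, if anything falls off the work surface, if the arm or the gripper's body presses on something with over 40 N, if the wrist force passes 120 N, or if a joint passes its speed limit or range.

## Robot

A 6-joint arm with a two-finger parallel gripper is mounted at the origin on the work surface; the furniture and walls round the work are solid. World frame = base frame: x ahead of the robot, y to its left, z up, the work surface at z = 0. Lengths are in m, angles in rad, forces in N, time in s.
With the tool pointing down it reaches from about 0.375 to 0.975 m from the base axis. Payload 3.8 kg.
Tool frame: the origin (TCP) lies between the finger pads; the fingertips stand 19 mm ahead of it and the grasp point (between the pads) is the TCP; z points along the fingers, y is the line along which they close (so a half turn about z gives the same grasp; the last joint's range is limited). The gripper opens to 85 mm and grips with 20 to 120 N. Pads are 22 mm wide; open, the fingers measure 114 mm over their backs; the gripper's body (76 mm by 85 mm) begins 54 mm behind the grasp point. The pads swing forward as they close: fully open they stand 13 mm farther back than shut.
Start: joints at [-1.348, 0.264, 1.604, -0, 1.274, -0.037], TCP at [0.173, -0.652, 0.25] pointing down, gripper open.
Joint ranges: [-2.63, 2.63], [-0.94, 2.18], [0.31, 2.57], [-1.31, 4.45], [0, 2.66], [-2.55, 2.55]. Speed limits (rad/s): [2.57, 2.57, 3.14, 3.14, 3.14, 3.14].

## Interface

Orientations are given as a unit quaternion [x, y, z, w].
In Python, from plant import sensors, imaging, ticket gives the robot as it stands.
- The arm moves only by the tool servo_tool, never from a script. Its argument "plan" is a list that holds one entry, the list of rows, each a list of 5 numbers: the closure, from 0 (fully open) to 1 (shut), then the shift along the world's x, y, z in m, then the turn about the world's z in rad. A call has 1 to 12 rows; each row is the pose to reach, as a shift and turn from the pose commanded when the call began; what a row does not reach only later rows make up. A row lasts 1/8 s, in which the tool goes at most 62.5 mm and 10.7 degrees, less where a joint would pass 70% of its speed; a pose out of reach is approached as far as the arm can. A call with a gripper value outside its range is refused whole. The fingers move at their own pace and stop on an object; "force" is the grip in N (left out, the last holds). Time passes only in rows, so rows that repeat a pose let the fingers close. It gives the time, the measured TCP pose, the force, the opening and the grip force at its end, in the units of the state.
- sensors.read_state(): the state, without advancing time (a new reading comes with each control period).
- imaging.read_camera(name): name is "scene" or "top" or "wrist"; returns a dict with "image" (480x640x3 uint8, blue, green, red), "depth" (480x640 float32, m along the optical axis (not along the pixel's ray), 0 where there is no reading), "fx", "fy", "cx", "cy" (pixels), "distortion" ([k1, k2, p1, p2, k3] as OpenCV has them; the pictures are not rectified), "view" (4x4, takes a point from world to camera coordinates). Camera axes: x right, y down, z forward; pixel columns grow to the right and rows downward; lengths in m; the calibration is good to about 2 mm. A picture is of the moment at which its call begins.
- ticket.sign_off(): hands the job in; it is judged then, once.
The state is a dict: "clock": time; "qpos": joint angles; "joint_velocities": joint speeds; "joint_torque": joint torques, N m; "tool_pos": TCP position; "tcp_rot": TCP orientation; "contact_force": force on the tool from outside, world axes, zero at the start; "wrist_torque": the same for the moment, N m; "finger_gap": finger opening in m; "gripper_force": force on a finger pad.
Only numpy, scipy, OpenCV 4.12 (cv2) and the standard library are available. Lean on these libraries where they do the work, as an engineer would, in place of code of your own. Each camera call takes 0.05 s, during which the arm holds its last target. There are 200 camera calls.

## Working session

There is one attempt and no reset: what is moved stays moved. The work goes in short steps, Python scripts to look and compute and a tool call to move; the robot and the scene stay as the last step left them, time stands still between calls to the robot, and variables do not carry over. Pictures are saved under pics/ and viewed, at most 10 in all, crops included, and the job is handed in when it is done.

Besides the shell and the picture viewer there is one more tool, called after "Request:" as name(argument=value, ...) on one line, values as JSON. servo_tool: Moves the arm, as the interface text tells. Its arguments: {"type":"object","properties":{"plan":{"type":"array"},"force":{"type":"number"}},"required":["plan"]}

```bash
mkdir -p pics; ls; cat > h.py <<'E'
import numpy as np, cv2
from plant import sensors, imaging, ticket
def grab(n,save=None):
    c=imaging.read_camera(n); c['K']=np.array([[c['fx'],0,c['cx']],[0,c['fy'],c['cy']],[0,0,1.]]); c['D']=np.array(c['distortion'],float)
    c['view']=np.array(c['view'])
    if save: cv2.imwrite('pics/'+save,c['image'])
    return c
def world(c,uv,z=None):
    """pixels -> world; on plane z, or by depth"""
    uv=np.array(uv,float).reshape(-1,2)
    n=cv2.undistortPoints(uv.reshape(-1,1,2),c['K'],c['D']).reshape(-1,2)
    R=c['view'][:3,:3];t=c['view'][:3,3];o=-R.T@t
    d=np.c_[n,np.ones(len(n))]
    if z is None:
        dep=c['depth'][uv[:,1].round().astype(int),uv[:,0].round().astype(int)]
        return (d*dep[:,None]-t)@R
    w=d@R
    return o+w*((z-o[2])/w[:,2])[:,None]
def cloud(c):
    v,u=np.mgrid[0:480,0:640]
    return world(c,np.c_[u.ravel(),v.ravel()]).reshape(480,640,3)
E
python3 - <<'E'
from h import *
print(sensors.read_state())
for n in('scene','top'):
    c=grab(n,n+'0.png');print(n,c['fx'],-c['view'][:3,:3].T@c['view'][:3,3])
E
```

```text
pics
{'clock': 0.0, 'qpos': array([-1.34789198e+00,  2.64771782e-01,  1.60536453e+00, -2.43598179e-06,
        1.27366139e+00, -3.69064040e-02]), 'joint_velocities': array([ 0.00130316,  0.00135125, -0.0013883 , -0.0011721 , -0.0013166 ,
        0.00103508]), 'joint_torque': array([-1.74191664e-03, -5.15118778e+01, -3.67311609e+01, -2.17918214e-04,
        1.30705704e-02,  3.83041780e-06]), 'tool_pos': array([ 0.17325074, -0.65169282,  0.24895451]), 'tcp_rot': array([ 9.91573507e-01,  1.29540594e-01, -1.03545014e-04, -1.09765110e-03]), 'contact_force': array([ 0.86574722, -0.23002388,  0.8056404 ]), 'wrist_torque': array([0.00699754, 0.01393987, 0.03423054]), 'gripper_force': 0.0, 'finger_gap': 0.08560783045402469}
scene 453.15308276374526 [0.04041868 0.66003963 0.892995  ]
top 602.7947378887708 [0.27831247 0.02661641 1.60421054]
```

View pics/top0.png

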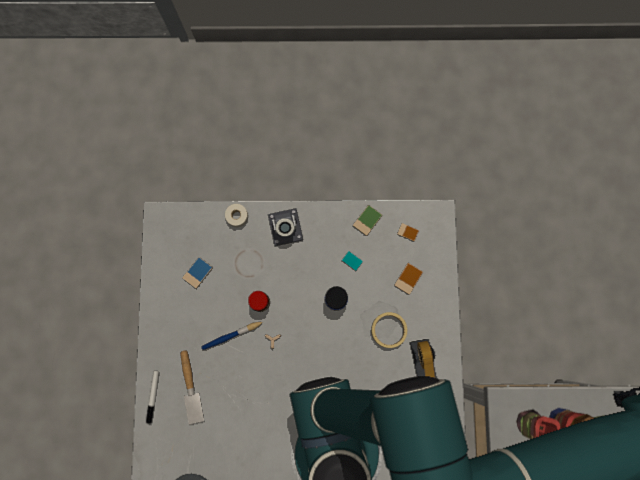

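View pics/scene0.png

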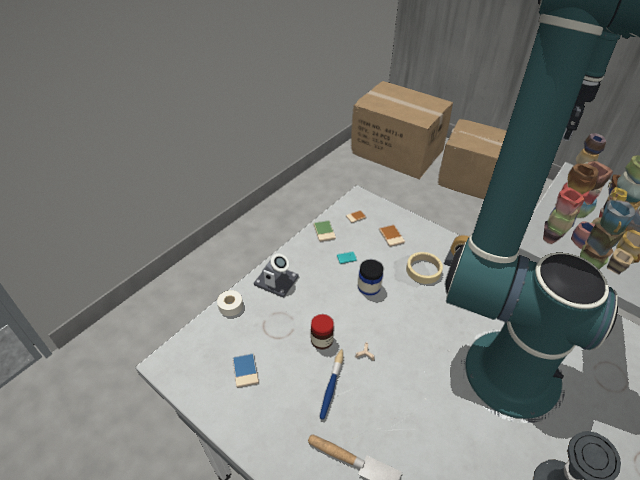

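```bash
cat >> h.py <<'E'
def tiles(c,seeds,z,sat=45,r=45,asp=True):
    """minAreaRect of the saturated blob nearest each seed, mapped to plane z"""
    hsv=cv2.cvtColor(c['image'],cv2.COLOR_BGR2HSV)
    m=cv2.morphologyEx(((hsv[...,1]>sat)&(hsv[...,2]>60)).astype(np.uint8),cv2.MORPH_CLOSE,np.ones((3,3)))
    cs,_=cv2.findContours(m,cv2.RETR_EXTERNAL,cv2.CHAIN_APPROX_NONE)
    out=[]
    for s in seeds:
        k=min((k for k in cs if len(k)>20),key=lambda k:np.linalg.norm(k.reshape(-1,2).mean(0)-s))
        p=world(c,k.reshape(-1,2),z)[:,:2]
        (cx,cy),(a,b),th=cv2.minAreaRect((p*1000).astype(np.float32))
        if a<b: a,b,th=b,a,th+90
        out.append((cx/1000,cy/1000,a,b,(th+90)%180-90))
    return out
E
python3 - <<'E'
from h import *
c=grab('top')
names=['blue','green','brown','small','turq']
for n,t in zip(names,tiles(c,[(198,273),(368,220),(408,278),(409,232),(352,261)],.008)): print(n,np.round(t,3))
for n,uv,z in [('red',(259,301),.07),('black',(336,298),.075),('roll',(236,215),.026),('lens',(286,228),.079),('foot',(285,228),.01)]: print(n,world(c,[uv],z).round(3),world(c,[uv]).round(3))
# camera foot corners
crop=cv2.resize(c['image'][195:260,215:315],None,fx=7,fy=7,interpolation=cv2.INTER_CUBIC);cv2.imwrite('pics/cam.png',crop)
E
```

```text
blue [  0.465   0.363  71.475  49.549 -37.02 ]
green [  0.604  -0.091  72.904  49.185 -36.732]
brown [  0.445  -0.198  73.286  48.663 -32.414]
small [ 0.57  -0.2   51.097 34.928 66.397]
turq [ 4.9300e-01 -4.9000e-02  4.8166e+01  3.2366e+01  5.2319e+01]
red [[0.383 0.192 0.07 ]] [[0.383 0.192 0.069]]
black [[ 0.389 -0.004  0.075]] [[ 0.389 -0.004  0.072]]
roll [[0.616 0.26  0.026]] [[0.621 0.263 0.004]]
lens [[0.569 0.123 0.079]] [[0.569 0.123 0.083]]
foot [[0.583 0.13  0.01 ]] [[0.569 0.125 0.082]]
```

View pics/cam.png

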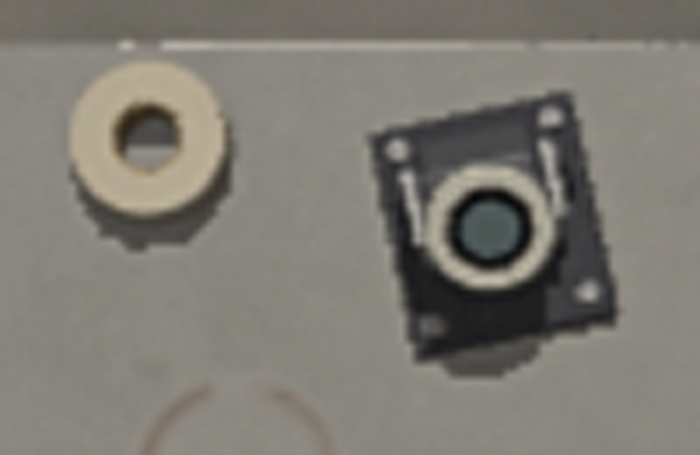

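Request:
servo_tool(plan=[[[0,0.272,0.454,0,-0.826],[0,0.272,0.454,0,-0.826],[0,0.272,0.454,0,-0.826],[0,0.272,0.454,0,-0.826],[0,0.272,0.454,0,-0.826],[0,0.272,0.454,0,-0.826],[0,0.272,0.454,0,-0.826],[0,0.272,0.454,0,-0.826],[0,0.272,0.454,-0.05,-0.826],[0,0.272,0.454,-0.1,-0.826],[0,0.272,0.454,-0.1,-0.826],[0,0.272,0.454,-0.1,-0.826]]])

```text
clock: 1.65
tool_pos: [0.446, -0.199, 0.1516]
tcp_rot: [0.96, -0.28, 0.001, 0.0]
contact_force: [-0.5, 0.3, 0.6]
finger_gap: 0.0853
gripper_force: 0.0
```

```bash
cat >> h.py <<'E'
def foot(c):
    pass
E
python3 - <<'E'
from h import *
s=sensors.read_state();print(s['clock'],s['tool_pos'],s['tcp_rot'],np.degrees(s['qpos']).round(1))
c=grab('wrist','w1.png');print(-c['view'][:3,:3].T@c['view'][:3,3])
print(np.round(tiles(c,[(320,240)],.008),3))
t=grab('top')
for n,q in zip(['blue','green','brown'],tiles(t,[(198,273),(368,220),(408,278)],.008)): print(n,np.round(q,3))
# camera foot by pixel corners, left/far table edges
k=np.array([(370,135),(570,93),(615,325),(418,360)])/7+[215,195]
p=world(t,k,.010);print('foot',p.round(3)[:,:2], p.mean(0)); d=(p[0]+p[1]-p[2]-p[3])[:2];print('yaw x',np.degrees(np.arctan2(d[1],d[0])), np.linalg.norm(d)/2)
print('table corners',world(t,[(144,202),(133,470),(456,200)],0).round(3))
E
```

```text
1.65 [ 0.44603901 -0.19899828  0.15162527] [ 9.60130664e-01 -2.79550836e-01  6.43120874e-04  1.53159552e-04] [-27.   -0.3 120.2  -0.   60.   95.5]
[ 0.50742689 -0.23818923  0.27567818]
[[  0.446  -0.197  72.36   47.753 -32.27 ]]
blue [  0.464   0.364  70.783  49.427 -37.689]
green [  0.604  -0.091  72.781  49.143 -37.156]
brown [  0.452  -0.203  92.033  48.729 -33.455]
foot [[0.621 0.176]
 [0.637 0.099]
 [0.546 0.082]
 [0.533 0.157]] [0.58390635 0.12880257 0.01      ]
yaw x 11.403018715914717 0.09137185304502535
table corners [[ 0.66   0.515  0.   ]
 [-0.035  0.513  0.   ]
 [ 0.658 -0.336  0.   ]]
```

View pics/w1.png

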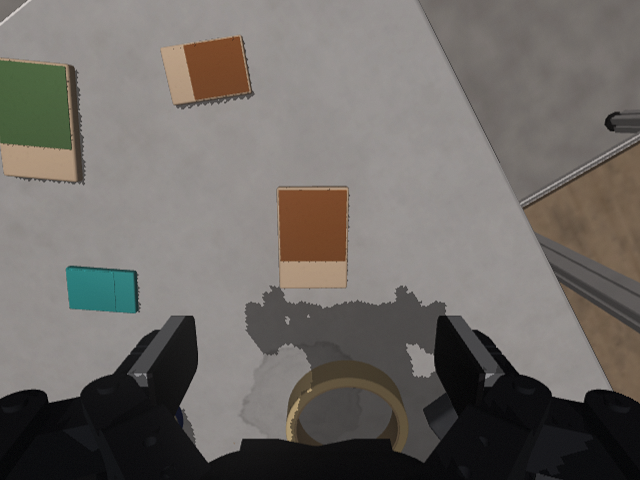

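Request:
servo_tool(plan=[[[0,0,0.001,-0.06,0],[0,0,0.001,-0.11,0],[0,0,0.001,-0.125,0],[0,0,0.001,-0.133,0],[0,0,0.001,-0.133,0],[1,0,0.001,-0.133,0],[1,0,0.001,-0.133,0],[1,0,0.001,-0.133,0],[1,0,0.001,-0.133,0],[1,0,0.001,-0.133,0]]], force=40)

```text
clock: 3.0
tool_pos: [0.4465, -0.1978, 0.0188]
tcp_rot: [0.96, -0.279, 0.001, 0.0]
contact_force: [0.2, -0.4, 5.5]
finger_gap: 0.0464
gripper_force: 40.9
```

Request:
servo_tool(plan=[[[1,0,0,0.06,0],[1,0,0,0.1,0],[1,0.06,0.04,0.1,-0.08],[1,0.12,0.08,0.1,-0.08],[1,0.158,0.106,0.1,-0.08],[1,0.158,0.106,0.1,-0.08],[1,0.158,0.106,0.1,-0.08]]])

```text
clock: 3.88
tool_pos: [0.603, -0.091, 0.117]
tcp_rot: [0.948, -0.317, -0.001, 0.0]
contact_force: [-0.3, 0.3, -1.2]
finger_gap: 0.0467
gripper_force: 41.8
```

```bash
python3 - <<'E'
from h import *
s=sensors.read_state();print(s['clock'],s['tool_pos'],s['tcp_rot'],s['finger_gap'],s['contact_force'])
c=grab('wrist','w2.png')
uv=cv2.projectPoints(np.array([[.604,-.091,.008]]),cv2.Rodrigues(c['view'][:3,:3])[0],c['view'][:3,3],c['K'],c['D'])[0].ravel();print(uv)
print(np.round(tiles(c,[uv],.008),3))
E
```

```text
3.875 [ 0.60299526 -0.09099797  0.11701387] [ 9.48453456e-01 -3.16915912e-01 -5.37156981e-04  2.42235975e-04] 0.04673754966743943 [-0.33442317  0.25088131 -1.22189139]
[313.89787931 250.16177903]
[[ 5.63000e-01 -6.90000e-02  1.63514e+02  9.45490e+01 -3.69670e+01]]
```

View pics/w2.png

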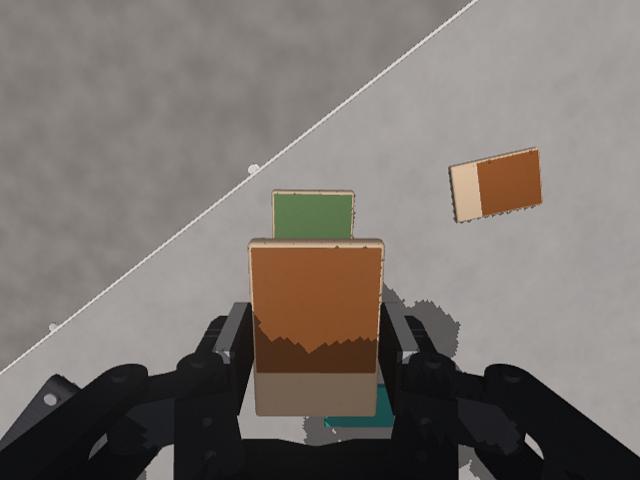

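```bash
python3 - <<'E'
from h import *
c=grab('wrist')
P=world(c,[(318,255),(318,290),(318,320),(318,395),(318,408),(265,300),(370,300)]);print(P.round(4))
v,u=np.mgrid[248:410:4,270:365:4];Q=world(c,np.c_[u.ravel(),v.ravel()])
A=np.c_[Q[:,:2]-Q[:,:2].mean(0),np.ones(len(Q))];k=np.linalg.lstsq(A,Q[:,2],rcond=None)[0];print('slope',k)
z=k[2];B=world(c,[(249,243),(384,243),(376,415),(257,415)],z);print(B.round(4),B.mean(0))
G=world(c,[(272,191),(354,191)],.008);d=G[1]-G[0];L=-np.array([d[1],-d[0]])/np.linalg.norm(d[:2]);print(G,np.linalg.norm(d),np.degrees(np.arctan2(d[1],d[0])));m=G.mean(0)[:2]
print('green centre',m+L*.036,m-L*.036)
E
```

```text
[[ 0.6257 -0.1104  0.1076]
 [ 0.6154 -0.1027  0.1081]
 [ 0.6059 -0.0956  0.1076]
 [ 0.5798 -0.076   0.1067]
 [ 0.5752 -0.0725  0.107 ]
 [ 0.6233 -0.0848  0.1065]
 [ 0.6014 -0.1153  0.1085]]
slope [ 0.08651868 -0.06273627  0.10796248]
[[ 0.6434 -0.0943  0.108 ]
 [ 0.6156 -0.1311  0.108 ]
 [ 0.5596 -0.0891  0.108 ]
 [ 0.5876 -0.0521  0.108 ]] [ 0.60154451 -0.09164522  0.10796248]
[[ 0.64629469 -0.09377633  0.008     ]
 [ 0.61787286 -0.13145369  0.008     ]] 0.04719517244340123 -127.02899897959246
green centre [ 0.66082369 -0.1342949 ] [ 0.60334387 -0.09093512]
```

Request:
servo_tool(plan=[[[1,0.002,0.001,-0.05,0],[1,0.002,0.001,-0.075,0],[1,0.002,0.001,-0.085,0],[1,0.002,0.001,-0.089,0],[1,0.002,0.001,-0.0895,0],[1,0.002,0.001,-0.0895,0]]])

```text
clock: 4.72
tool_pos: [0.6064, -0.0907, 0.0291]
tcp_rot: [0.948, -0.318, 0.001, -0.0]
contact_force: [0.4, 0.5, 0.0]
finger_gap: 0.0462
gripper_force: 41.8
```

Request:
servo_tool(plan=[[[1,-0.0005,0,-0.001,0],[1,-0.0005,0,-0.002,0],[0,-0.0005,0,-0.002,0],[0,-0.0005,0,-0.002,0],[0,-0.0005,0,-0.002,0],[0,-0.0005,0,-0.002,0],[0,-0.0005,0,0.04,0],[0,-0.0005,0,0.1,0],[0,-0.0005,0,0.12,0],[0,-0.0005,0,0.12,0]]])

```text
clock: 5.98
tool_pos: [0.6063, -0.0906, 0.1499]
tcp_rot: [0.948, -0.318, 0.002, -0.0]
contact_force: [0.2, -0.0, -0.3]
finger_gap: 0.0855
gripper_force: 0.0
```

```bash
python3 - <<'E'
from h import *
c=grab('wrist','w3.png')
R=cv2.Rodrigues(c['view'][:3,:3])[0]
uv=cv2.projectPoints(np.array([[.604,-.091,.016]]),R,c['view'][:3,3],c['K'],c['D'])[0].ravel();print(uv)
print(np.round(tiles(c,[uv],.016),3))
x,y=uv.round().astype(int);cv2.imwrite('pics/w3c.png',cv2.resize(c['image'][max(y-110,0):y+110,max(x-130,0):x+130],None,fx=2.5,fy=2.5))
E
```

```text
[318.03240801 243.44099842]
[[  0.605  -0.09   74.301  47.932 -37.118]]
```

View pics/w3c.png

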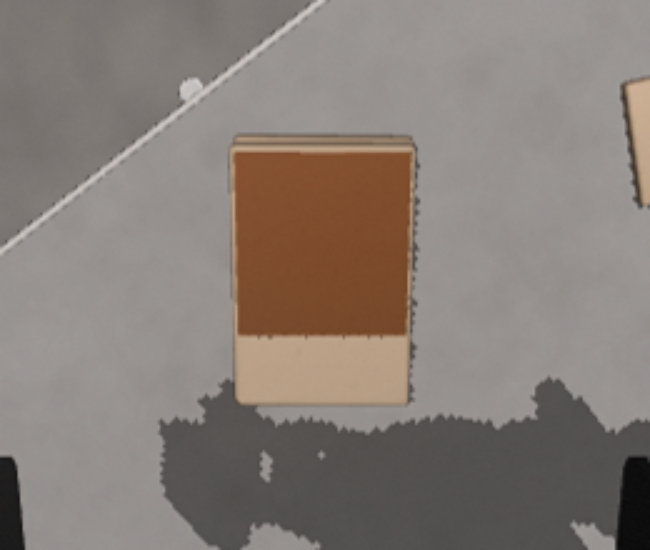

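Request:
servo_tool(plan=[[[0,0,0,0.05,0.18],[0,-0.141,0.454,0.06,1.562],[0,-0.141,0.454,0.06,1.562],[0,-0.141,0.454,0.06,1.562],[0,-0.141,0.454,0.06,1.562],[0,-0.141,0.454,0.06,1.562],[0,-0.141,0.454,0.06,1.562],[0,-0.141,0.454,0.06,1.562],[0,-0.141,0.454,0.03,1.562],[0,-0.141,0.454,0,1.562],[0,-0.141,0.454,0,1.562],[0,-0.141,0.454,0,1.562]]])

```text
clock: 7.52
tool_pos: [0.4636, 0.363, 0.1468]
tcp_rot: [0.897, 0.442, -0.001, 0.0]
contact_force: [0.3, -0.3, 0.9]
finger_gap: 0.0855
gripper_force: 0.0
```

```bash
python3 - <<'E'
from h import *
s=sensors.read_state();print(s['clock'],s['tool_pos'],s['tcp_rot'],np.degrees(s['qpos']).round(1))
c=grab('wrist','w4.png')
R=cv2.Rodrigues(c['view'][:3,:3])[0]
uv=cv2.projectPoints(np.array([[.4645,.3635,.008]]),R,c['view'][:3,3],c['K'],c['D'])[0].ravel();print(uv)
print(np.round(tiles(c,[uv],.008),4))
q=s['tcp_rot'];print('psi',np.degrees(2*np.arctan2(q[1],q[0]))-90)
E
```

```text
7.525 [0.4635948  0.36298273 0.14684641] [ 8.97115383e-01  4.41795003e-01 -1.05991417e-03  2.02399322e-04] [ 35.6  10.8 108.5  -0.   60.7  73.2]
[316.02761887 235.52127125]
[[  0.4656   0.3658  71.6456  48.4202 -37.5674]]
psi -37.56303601436845
```

View pics/w4.png

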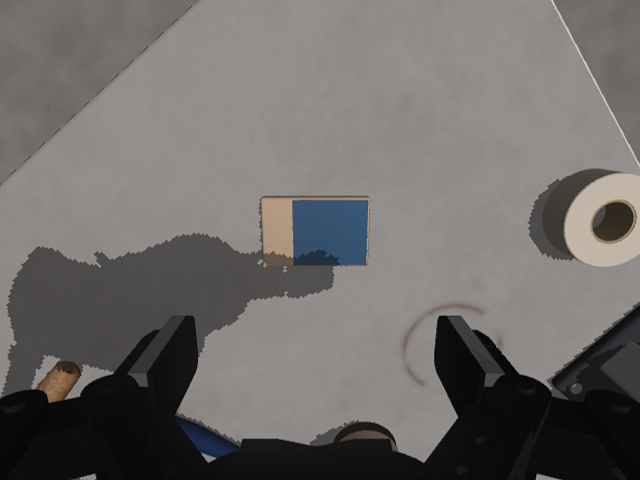

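Request:
servo_tool(plan=[[[0,0.0015,0.002,-0.06,0],[0,0.0015,0.002,-0.11,0],[0,0.0015,0.002,-0.125,0],[0,0.0015,0.002,-0.135,0],[0,0.0015,0.002,-0.135,0],[1,0.0015,0.002,-0.135,0],[1,0.0015,0.002,-0.135,0],[1,0.0015,0.002,-0.135,0]]], force=25)

```text
clock: 8.57
tool_pos: [0.467, 0.3668, 0.0152]
tcp_rot: [0.897, 0.442, 0.002, -0.0]
contact_force: [-1.4, -0.8, 7.0]
finger_gap: 0.0707
gripper_force: 29.2
```

Request:
servo_tool(plan=[[[1,0,0,0.04,0],[1,0,0,0.08,0],[1,0,0.06,0.08,0.18],[1,0,0.12,0.08,0.36],[1,0,0.164,0.08,0.54],[1,0,0.164,0.08,0.655],[1,0,0.164,0.08,0.655],[1,0,0.164,0.08,0.655]]])

```text
clock: 9.57
tool_pos: [0.4654, 0.5292, 0.0929]
tcp_rot: [0.708, 0.706, -0.0, 0.0]
contact_force: [-0.1, -0.1, -0.6]
finger_gap: 0.0707
gripper_force: 29.4
```

```bash
python3 - <<'E'
from h import *
s=sensors.read_state();print(s['clock'],s['tool_pos'],s['tcp_rot'],np.degrees(s['qpos']).round(1),s['finger_gap'])
c=grab('wrist','w5.png');print(-c['view'][:3,:3].T@c['view'][:3,3])
E
```

```text
9.575 [0.46537516 0.52918055 0.09292236] [ 7.07890495e-01  7.06322195e-01 -5.48689008e-05  3.74349504e-05] [46.6 25.4 95.6 -0.  59.  46.8] 0.07071050723753304
[0.46533318 0.60237857 0.21684825]
```

View pics/w5.png

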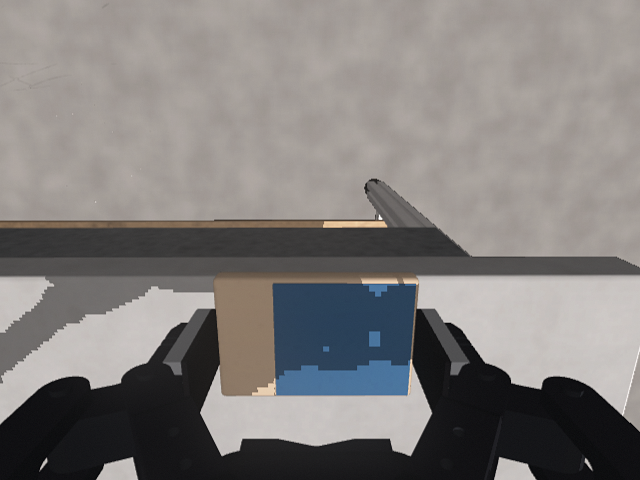

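```bash
python3 - <<'E'
from h import *
s=sensors.read_state();print(s['tool_pos'])
c=grab('wrist')
print('edge',world(c,[(200,257),(400,257),(560,257)],0).round(4)[:,:2],'dep',world(c,[(150,270),(150,262)]).round(4))
print('tile dep',world(c,[(300,290),(300,385),(240,340),(390,340)]).round(4))
z=np.median(world(c,[(u,v) for u in range(230,400,10) for v in range(290,390,10)])[:,2]);print(z)
print('tile',world(c,[(218,283),(415,283),(408,394),(222,394)],z).round(4), world(c,[(200,310)]).round(4))
E
```

```text
[0.46547238 0.52905137 0.09297201]
edge [[0.4003 0.5304]
 [0.5129 0.5302]
 [0.603  0.53  ]] dep [[ 0.3667  0.5189 -0.0103]
 [ 0.3612  0.5191 -0.0244]]
tile dep [[0.46   0.5471 0.0869]
 [0.4595 0.5095 0.0879]
 [0.438  0.5274 0.0864]
 [0.4921 0.5277 0.0871]]
0.087094518261119
tile [[0.4318 0.5498 0.0871]
 [0.4995 0.5497 0.0871]
 [0.5    0.5049 0.0871]
 [0.4301 0.5051 0.0871]] [[0.4251 0.5402 0.0882]]
```

Request:
servo_tool(plan=[[[1,0,0.0065,-0.05,0],[1,0,0.0065,-0.07,0],[1,0,0.0065,-0.076,0],[1,0,0.0065,-0.079,0],[1,0,0.0065,-0.081,0],[1,0,0.0065,-0.083,0],[1,0,0.0065,-0.083,0]]], force=20)

```text
clock: 10.55
tool_pos: [0.466, 0.5371, 0.0136]
tcp_rot: [0.707, 0.707, 0.001, -0.0]
contact_force: [-5.0, -3.1, 11.6]
finger_gap: 0.071
gripper_force: 31.4
```

```bash
cat >> h.py <<'E'
def tilt(c,sel=None):
    """plane fit of blue glaze by depth"""
    hsv=cv2.cvtColor(c['image'],cv2.COLOR_BGR2HSV)
    m=(hsv[...,0]>95)&(hsv[...,0]<125)&(hsv[...,1]>90)
    n,l,st,ce=cv2.connectedComponentsWithStats(cv2.morphologyEx(m.astype(np.uint8),cv2.MORPH_CLOSE,np.ones((9,9))))
    i=min((i for i in range(1,n) if st[i,4]>1500),key=lambda i:np.hypot(*(ce[i]-[330,330])))
    k=cv2.erode((l==i).astype(np.uint8),np.ones((7,7)))>0
    v,u=np.nonzero(k);P=world(c,np.c_[u,v]);P=P[c['depth'][v,u]>0]
    q=np.median(P,0);
    for _ in range(3):
        P=P[np.abs((P-q)[:,2])<.04];q=P.mean(0);nrm=np.linalg.svd(P-q,full_matrices=False)[2][2];nrm*=np.sign(nrm[2]);P=P[np.abs((P-q)@nrm)<.004]
    return q,nrm,np.degrees(np.arccos(nrm[2])),st[i]
E
python3 - <<'E'
from h import *
s=sensors.read_state();print(s['tool_pos'],s['contact_force'])
c=grab('wrist','w6.png');print(tilt(c))
E
```

```text
[0.4659898  0.53705877 0.01359766] [-4.95573519 -3.08956939 11.62538865]
(array([0.47552526, 0.5358419 , 0.00846803]), array([-4.22597815e-04,  7.29042465e-02,  9.97338855e-01]), np.float64(4.1808851148676185), array([  273,   284,   142,   115, 15761], dtype=int32))
```

Request:
servo_tool(plan=[[[1,0,0,-0.001,0],[1,0,0,-0.002,0],[1,0,0,-0.003,0],[1,0,0,-0.004,0],[1,0,0,-0.005,0],[1,0,0,-0.005,0]]], force=20)

```text
clock: 11.35
tool_pos: [0.4661, 0.5389, 0.01]
tcp_rot: [0.707, 0.707, 0.003, -0.001]
contact_force: [-5.9, -0.3, 13.7]
finger_gap: 0.0706
gripper_force: 34.9
```

```bash
python3 - <<'E'
from h import *
s=sensors.read_state();print(s['tool_pos'],s['contact_force'])
c=grab('wrist','w7.png');print(tilt(c))
E
```

```text
[0.46611135 0.53892811 0.0099851 ] [-5.88768904 -0.28913844 13.65586924]
(array([0.47558792, 0.53627019, 0.00636674]), array([-4.94754529e-04,  1.95748886e-01,  9.80653929e-01]), np.float64(11.288511268037096), array([  274,   286,   143,   123, 16864], dtype=int32))
```

Request:
servo_tool(plan=[[[1,0,-0.001,-0.001,0],[1,0,-0.001,-0.002,0],[1,0,-0.001,-0.003,0],[1,0,-0.001,-0.004,0],[1,0,-0.001,-0.005,0],[1,0,-0.001,-0.006,0],[1,0,-0.001,-0.006,0]]], force=20)

```text
clock: 12.28
tool_pos: [0.4665, 0.54, 0.0054]
tcp_rot: [0.707, 0.707, 0.004, -0.002]
contact_force: [-8.6, 2.4, 16.4]
finger_gap: 0.0708
gripper_force: 38.9
```

```bash
python3 - <<'E'
from h import *
s=sensors.read_state();print(s['tool_pos'],s['contact_force'])
c=grab('wrist','w8.png');print(tilt(c))
E
```

```text
[0.46648366 0.53995493 0.00535667] [-8.58069914  2.35428929 16.36987262]
(array([0.47596081, 0.53639756, 0.00394259]), array([-9.70951652e-08,  3.39112946e-01,  9.40745667e-01]), np.float64(19.82283915650854), array([  273,   288,   141,   129, 17988], dtype=int32))
```

Request:
servo_tool(plan=[[[1,0,-0.001,-0.001,0],[1,0,-0.001,-0.002,0],[1,0,-0.001,-0.003,0],[1,0,-0.001,-0.004,0],[1,0,-0.001,-0.005,0],[1,0,-0.001,-0.006,0],[1,0,-0.001,-0.007,0],[1,0,-0.001,-0.007,0]]], force=20)

```text
clock: 13.32
tool_pos: [0.4671, 0.5402, -0.0008]
tcp_rot: [0.707, 0.707, 0.006, -0.002]
contact_force: [-7.8, 4.2, 17.7]
finger_gap: 0.071
gripper_force: 43.2
```

```bash
python3 - <<'E'
from h import *
s=sensors.read_state();print(s['tool_pos'],s['contact_force'])
c=grab('wrist','w9.png');print(tilt(c))
E
```

```text
[ 0.46711269  0.54019179 -0.00077345] [-7.75029856  4.21676589 17.66409215]
(array([0.47652857, 0.53616257, 0.00099584]), array([-0.00130451,  0.51122298,  0.85944713]), np.float64(30.745437147098492), array([  271,   291,   151,   135, 19216], dtype=int32))
```

Request:
servo_tool(plan=[[[1,0,0.002,0.01,0],[1,0,0.002,0.03,0],[1,0,0.002,0.08,0],[1,0,0.002,0.14,0],[1,0,0.002,0.2,0],[1,0,0.002,0.2,0],[1,0,0.002,0.2,0]]], force=35)

```text
clock: 14.25
tool_pos: [0.4656, 0.5357, 0.1926]
tcp_rot: [0.707, 0.707, 0.0, 0.0]
contact_force: [-0.4, -0.5, -1.3]
finger_gap: 0.0708
gripper_force: 41.1
```

```bash
python3 - <<'E'
from h import *
s=sensors.read_state();print(s['tool_pos'],s['contact_force'],s['finger_gap'],s['gripper_force'],s['tcp_rot'])
c=grab('wrist','w10.png');q,n,a,_=tilt(c);print(q,n,a,'glaze rel tcp',q-s['tool_pos'])
E
```

```text
[0.46560347 0.53572752 0.19258833] [-0.36795263 -0.4715911  -1.26984232] 0.07079771908288823 41.12270772457123 [7.07259343e-01 7.06954077e-01 3.82626648e-04 8.87459087e-05]
[0.47534211 0.53154086 0.1941749 ] [0.00300282 0.49443044 0.86921201] 29.63280092251653 glaze rel tcp [ 0.00973864 -0.00418666  0.00158657]
```

View pics/w10.png

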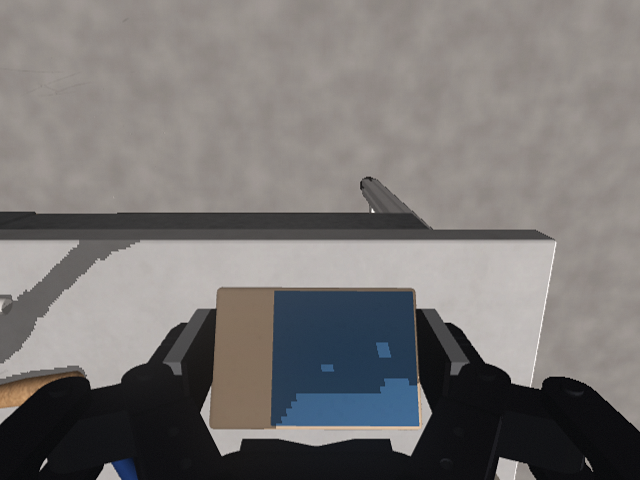

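Request:
servo_tool(plan=[[[1,0.002,-0.043,0.018,0.17],[1,0.004,-0.086,0.018,0.35],[1,0.007,-0.129,0.018,0.53],[1,0.01,-0.172,0.018,0.7],[1,0.012,-0.215,0.018,0.88],[1,0.015,-0.258,0.018,1.06],[1,0.018,-0.3,0.018,1.24],[1,0.02,-0.343,0.018,1.41],[1,0.022,-0.386,0.018,1.59],[1,0.024,-0.429,0.018,1.77],[1,0.024,-0.429,0.018,1.77],[1,0.024,-0.429,0.018,1.77]]], force=35)

```text
clock: 15.8
tool_pos: [0.4883, 0.107, 0.2081]
tcp_rot: [-0.098, 0.995, 0.0, -0.002]
contact_force: [-0.8, -0.4, -0.2]
finger_gap: 0.0708
gripper_force: 41.1
```

```bash
python3 - <<'E'
from h import *
s=sensors.read_state();print(s['tool_pos'],s['contact_force'],s['finger_gap'],s['gripper_force'],s['tcp_rot'])
c=grab('wrist','w11.png');q,n,a,_=tilt(c);print(q,n,a)
ce=q-.004*n; x=np.r_[.980,.198,0]; ax=np.r_[-x[:2]*.5,.866]
tb=np.r_[-.198,.980,0]; V=np.array([.569,.123,.079])+.15*ax
D=V-ce; print('view',V,'need shift (excl. along closing)',D-(D@tb)*tb,'n err deg',np.degrees(np.arccos(n@ax)))
# tile extent in picture along closing: tcp
print('tcp-view along y',(V-s['tool_pos'])@tb)
for nm in('scene',):
    g=grab(nm); cv2.imwrite('pics/fin.png',cv2.resize(g['image'][200:330,200:400],None,fx=4,fy=4))
    lens=world(g,[(280,262)]);print(lens)
t=grab('top');print('stack',np.round(tiles(t,[(368,220)],.016),3))
E
```

```text
[0.48834608 0.10704268 0.20808006] [-0.76947578 -0.40903816 -0.16393928] 0.07078261540257798 41.112180948257446 [-9.81776531e-02  9.95167561e-01  1.34307111e-04 -1.62972822e-03]
[0.49020367 0.11717475 0.20959356] [-0.48069044 -0.09082097  0.87217444] 29.287684672061374
view [0.4955  0.10815 0.2089 ] need shift (excl. along closing) [0.00141966 0.00028284 0.00279513] n err deg 1.0482115172759505
tcp-view along y -0.0003313042097157119
[[0.5705726  0.12981791 0.07763079]]
stack [[  0.603  -0.091  74.212  48.985 -37.339]]
```

View pics/fin.png

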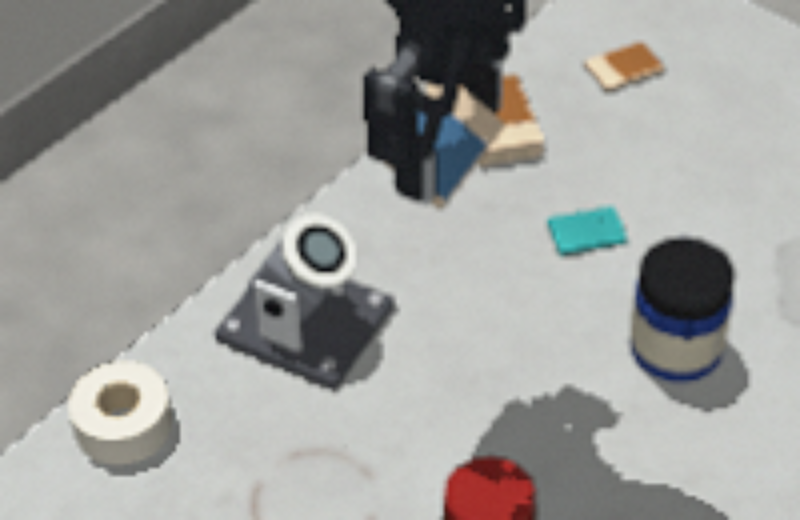

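Request:
servo_tool(plan=[[[1,0.001,0,0.003,0],[1,0.001,0,0.003,0],[1,0.001,0,0.003,0],[1,0.001,0,0.003,0],[1,0.001,0,0.003,0],[1,0.001,0,0.003,0]]])

```text
clock: 16.7
tool_pos: [0.4904, 0.1071, 0.2127]
tcp_rot: [-0.099, 0.995, -0.0, -0.0]
contact_force: [-0.2, -0.4, -0.4]
finger_gap: 0.0708
gripper_force: 41.1
```

```bash
python3 -c "
from plant import sensors,ticket
print(sensors.read_state()['tool_pos'],ticket.sign_off())"
```

```text
the job is handed in; nothing more can be done
[0.49036586 0.10710858 0.21274145] None
```

Handed in at about 17 s (no verdict was returned): brown is stacked on green within about 2 mm and let go, and blue is held by its short ends, since the arm cannot tilt, pivoted on the table edge to about 29°, within a few mm and about 1° of the camera's view pose by my measurements.

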